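Load the ball mill and start it

TASK

Drop both steel grinding balls from the rack, one after the other, through the funnel into the mill's clear jar, leaving the two small rods in the rack. Then press fully in and let go the key nearest the funnel, and after it the key farthest from the funnel; the keys must not be pressed before both balls are in the jar, never two together, and the middle key not at all. Leave everything else on the bench where it is.

Things in the scene. Friction and masses are not known exactly. Their poses are not given: they have to be found in the camera images.
- mill: Bench ball mill, fixed. Origin: on the bench under the key row's line, x axis from its front to its back, y to its left seen from the front, z up. Grey footplate 150 x 360 x 20 mm high (x -80 to 70 mm); white motor housing behind it from x = 70 to 230 mm, 360 mm wide, 110 mm high; on the footplate a white key panel 100 mm deep, y -145 to 25 mm, top 50 mm above the bench, carrying three keys in a row along y; and the clear jar with its steel funnel at x = 0, y = 100 mm.
- funnel_rim (a point): Centre of the funnel's open top, 126 mm above the bench. The mouth is 72 mm wide inside (78 mm outside), the cone is 30 mm deep and narrows to the jar's 37 mm bore. A ball let go over the mouth rolls down into the jar.
- jar_floor (a point): Centre of the jar's inner floor, 26 mm above the bench, straight below the funnel. The jar is a clear upright tube, bore 37 mm, 70 mm from floor to funnel throat; the two balls stack in it.
- ball_a_center (a point): Centre of a polished steel ball 30 mm in diameter, about 110 g, resting on a shallow hole of the rack, its centre about 13.5 mm above the rack's top. The axes of this point mean nothing.
- ball_b_center (a point): Centre of the other, identical steel ball.
- rack: Flat black plastic rack, fixed, 250 (its x axis) x 60 (y) x 18 mm high, origin at the centre of its underside. Four square holes 13 mm wide and 6 mm deep along its x axis at -82.5, -27.5, 27.5 and 82.5 mm hold two balls and two rods in any order.
- rod_a_center (a point): Centre of a steel rod 12 mm in diameter, 30 mm long, standing in a hole of the rack with 24 mm showing. Stays there.
- rod_b_center (a point): Centre of the other, identical rod.
- key_near_top (a point): Centre of the top of the grey round key nearest the funnel (mill y = -20 mm), 72 mm above the bench when up. Key 22 mm wide, 40 mm from its neighbour, standing 10 mm proud of its 38 mm black collar.
- key_mid_top (a point): Top of the middle key (mill y = -60 mm), same kind; not to be pressed.
- key_far_top (a point): Top of the key farthest from the funnel (mill y = -100 mm), same kind.
- key_near (a joint): Travel of the key nearest the funnel: 0 up, 0.006 m fully in. Moves straight down, springs back; about 1.2 N to start, 4 N fully in.
- key_mid (a joint): Travel of the middle key, same scale.
- key_far (a joint): Travel of the key farthest from the funnel, same scale and spring.
- spoon: Steel sampling spoon 170 mm long lying on the bench between robot and mill; bystander.
- pot: Small glass pot with white cap, 44 mm wide, 50 mm high; bystander.
- dish: Lidded plastic culture dish, 90 mm wide, 18 mm high; bystander.
- wash: White plastic bottle with red cap, 66 mm wide, 180 mm high; bystander.
- beaker: Glass beaker, 76 mm wide, 90 mm high; bystander.

How it is judged:
By the outcome, as a careful person would: the job done as asked, in the order asked, and still so for the second after the job is handed in, with the robot touching nothing.
It also fails if it takes over 61 s, if anything falls off the work surface, if the arm or the gripper's body presses on something with over 40 N, if the wrist force passes 120 N, or if a joint passes its speed limit or range.

ROBOT

A 7-joint arm with a two-finger parallel gripper is mounted at the origin on the work surface. World frame = base frame: x ahead of the robot, y to its left, z up, the work surface at z = 0. Lengths are in m, angles in rad, forces in N, time in s.
With the tool pointing down it reaches from about 0.4 to 0.85 m from the base axis. Payload 4.5 kg.
Tool frame: the origin (TCP) lies between the finger pads; the fingertips stand 19 mm ahead of it and the grasp point (between the pads) is the TCP; z points along the fingers, y is the direction in which the jaws open and shut (so a half turn about z gives the same grasp; the last joint's range is limited). The gripper opens to 88 mm and grips with 3 to 60 N. Pads are 18 mm wide; open, the fingers measure 123 mm over their backs; the gripper's body (75 mm by 187 mm) begins 45 mm behind the grasp point.
Start: joints at [1.16, 0.689, -0.195, 1.565, 0.157, 0.902, -0.215], TCP at [0.269, -0.564, 0.229] pointing down, gripper open.
Joint ranges: [-3.01, 3.01], [-0.46, 2.08], [-1.47, 1.51], [0.13, 2.56], [-1, 4.14], [0.04, 2.09], [-2.66, 2.66]. Speed limits (rad/s): [2.57, 2.57, 3.14, 3.14, 3.14, 3.14, 3.14].

INTERFACE

Orientations are given as a unit quaternion [x, y, z, w].
In Python, from plant import status, snapshot, finish_job, cut_out, tip_of gives the robot as it stands. The module is installed in compiled form; this text tells all that it offers.
- The arm moves only by the tool carry_out, never from a script. Its arguments are lists of equal length, an entry for each row: "linear": the shift along the world's x, y, z in m, a list of three; "roll": the turn about the world's z in rad. A call has 1 to 8 rows; each row is the pose to reach, as a shift and turn from the pose measured when the call began; what a row does not reach only later rows make up. A row lasts 1/12 s, in which the tool goes at most 41.7 mm and 7.16 degrees, less where a joint would pass 70% of its speed; a pose out of reach is approached as far as the arm can. A call with a gripper value outside its range is refused whole. "gripper" is the opening, from 0 (shut) to 1 (fully open), set as the call begins (left out, the last holds). The fingers move at their own pace and stop on an object; "grip_force" is the grip in N (left out, the last holds). Time passes only in rows, so rows that repeat a pose let the fingers close. It gives the time, the measured TCP pose, the force and the opening at its end, in the units of the state.
- status.get_state(): the state, without advancing time (a new reading comes with each control period).
- snapshot(name): name is "side" or "top"; returns a dict with "img" (480x640x3 uint8, red, green, blue), "range_z" (480x640 float32, m along the optical axis (not along the pixel's ray), 0 where there is no reading), "fx", "fy", "cx", "cy" (pixels), "k1" (the pictures are not rectified: a ray, as slopes to the right and down, at radius r is drawn at 1 + k1 r^2 times it, then the intrinsics apply), "world_from_camera" (4x4, takes a point from camera to world coordinates). Camera axes: x right, y down, z forward; pixel columns grow to the right and rows downward; lengths in m; the calibration is good to about 2 mm. A picture is of the moment at which its call begins.
- finish_job(): hands the job in, once; it reports no verdict.
Trained networks look in a picture, given as the dict that the camera call returned (one of the last four; its "shot" number tells which), for a name from the list of things; names that differ only in an ending like _2 or _b are one class to them, and where a whole thing is asked for, a point or a joint stands for the part that bears it (a point fixed in the world has none). Each returns a list of dicts, best first, with "confidence" (0 to 1); they miss things now and then, are a little off and sometimes report something else, mostly with a low value. They report only what shows in the picture. A call takes as long as a camera call.
- cut_out(picture, query): "region" (480x640 bool, what is visible of it) and "pixel" ([column, row] in pixels, amid what is visible of it).
- tip_of(picture, query): "pixel" ([column, row] in pixels: a listed point, or the origin of a listed thing).
The state is a dict: "clock": time; "q": joint angles; "qd": joint speeds; "joint_torque": joint torques, N m; "tool_pos": TCP position; "eef_rot": TCP orientation; "contact_force": force on the tool from outside, world axes, zero at the start; "moment": the same for the moment, N m; "opening": opening from 0.0 (shut) to 1.0 (fully open).
Only numpy, scipy, OpenCV 4.12 (cv2) and the standard library are available. Lean on these libraries where they do the work, as an engineer would, in place of code of your own. Each camera call takes 0.05 s, during which the arm holds its last target.

## Working session

There is one attempt and no reset: what is moved stays moved. The work goes in short steps, Python scripts to look and compute and a tool call to move; the robot and the scene stay as the last step left them, time stands still between calls to the robot, and variables do not carry over. Pictures are saved under pics/ and viewed, and the job is handed in when it is done.

Besides the shell and the picture viewer there is one more tool, called after ">>>" as name([rows], argument=value, ...), one row to a line, values as JSON. carry_out: Moves the arm, as the interface text tells. Its arguments: {"type":"object","properties":{"linear":{"type":"array"},"roll":{"type":"array"},"gripper":{"type":"number"},"grip_force":{"type":"number"}},"required":["linear","roll"]}

```bash
mkdir -p pics; ls; cat > h.py <<'E'
import numpy as np, cv2
from plant import status, snapshot, finish_job, cut_out, tip_of
def save(p,n): cv2.imwrite('pics/'+n+'.png', p['img'][:,:,::-1])
def ray(p,px):
    K=np.array([[p['fx'],0,p['cx']],[0,p['fy'],p['cy']],[0,0,1]],float)
    # drawn = s*(1+k1 r^2)
    u=cv2.undistortPoints(np.array([[px]],float),K,np.array([p['k1'],0,0,0],float))[0,0]
    return np.array([u[0],u[1],1.])
def at_z(p,px,z):
    T=np.array(p['world_from_camera']); d=T[:3,:3]@ray(p,px); o=T[:3,3]
    return o+d*(z-o[2])/d[2]
def deproj(p,px,win=0):
    T=np.array(p['world_from_camera']); c,r=int(round(px[0])),int(round(px[1]))
    zz=p['range_z'][max(r-win,0):r+win+1,max(c-win,0):c+win+1]; zz=zz[zz>0]
    if len(zz)==0: return None
    return T[:3,3]+T[:3,:3]@(ray(p,px)*np.median(zz))
E
python3 - <<'E'
from h import *
s=status.get_state(); print({k:np.round(v,3) for k,v in s.items()})
for n in ['top','side']:
    p=snapshot(n); save(p,n+'0'); print(n,p['k1'],np.round(p['world_from_camera'],3).tolist())
    for q in ['mill','funnel_rim','jar_floor','ball_a_center','rod_a_center','rack','key_near_top','key_mid_top','key_far_top','spoon','pot','dish','wash','beaker']:
        hs={'funnel_rim':.126,'jar_floor':.026,'ball_a_center':.0315,'rod_a_center':.027,'key_near_top':.072,'key_mid_top':.072,'key_far_top':.072}
        for t in tip_of(p,q)[:4]:
            print(q,round(t['confidence'],2),np.round(t['pixel'],1),np.round(at_z(p,t['pixel'],hs.get(q,0)),3),None if deproj(p,t['pixel']) is None else np.round(deproj(p,t['pixel'],1),3))
E
```

```text
pics
{'clock': np.float64(0.0), 'q': array([ 1.16 ,  0.69 , -0.195,  1.566,  0.157,  0.902, -0.215]), 'qd': array([-0.002, -0.002,  0.   , -0.001, -0.001,  0.002, -0.001]), 'joint_torque': array([-0.0000e+00, -5.2756e+01, -1.2670e+00, -1.5343e+01, -5.3000e-02,
        7.0000e-03,  0.0000e+00]), 'tool_pos': array([ 0.269, -0.564,  0.228]), 'eef_rot': array([ 0.975,  0.221, -0.   , -0.001]), 'contact_force': array([ 1.124, -0.62 ,  0.013]), 'moment': array([-0.035, -0.007, -0.004]), 'opening': np.float64(1.001)}
top -0.07495189971939951 [[0.018, -0.982, 0.186, 0.281], [-1.0, -0.021, -0.011, -0.012], [0.015, -0.185, -0.983, 1.511], [0.0, 0.0, 0.0, 1.0]]
mill 0.87 [352.7 230.5] [ 0.582 -0.105  0.   ] [ 0.572 -0.102  0.048]
mill 0.42 [241.5 293.2] [0.395 0.206 0.   ] [0.394 0.204 0.016]
jar_floor 0.86 [316.  234.9] [0.561 0.    0.026] [ 0.548 -0.     0.097]
jar_floor 0.4 [510.5 254.4] [ 0.517 -0.553  0.026] [ 0.509 -0.536  0.073]
jar_floor 0.38 [283.2 294.3] [0.393 0.087 0.026] [0.391 0.086 0.048]
ball_a_center 0.44 [239.7 269.2] [0.459 0.21  0.032] [0.458 0.208 0.044]
rod_a_center 0.55 [
[... 1659 characters left out ...]
]
rack 0.95 [301.9 199. ] [0.492 0.212 0.   ] [0.492 0.196 0.016]
key_near_top 0.47 [343.2 275.7] [ 0.595 -0.117  0.072] [ 0.595 -0.117  0.073]
key_near_top 0.29 [261.9 231.5] [0.393 0.022 0.072] [0.385 0.067 0.02 ]
key_mid_top 0.63 [347.7 288.9] [ 0.604 -0.154  0.072] [ 0.604 -0.153  0.071]
key_far_top 0.51 [353.1 303.1] [ 0.614 -0.192  0.072] [ 0.614 -0.193  0.073]
spoon 0.66 [254.9 271.5] [ 0.374 -0.052  0.   ] [ 0.374 -0.052  0.   ]
pot 0.84 [262.  229.9] [0.382 0.09  0.   ] [0.386 0.068 0.025]
dish 0.59 [383.  175.4] [0.745 0.316 0.   ] [0.741 0.298 0.017]
wash 0.71 [341.3 140.4] [ 0.622  0.492 -0.   ] [0.62  0.462 0.023]
beaker 0.51 [287.3 192.1] [0.448 0.241 0.   ] [0.451 0.2   0.04 ]
```

View pics/top0.png

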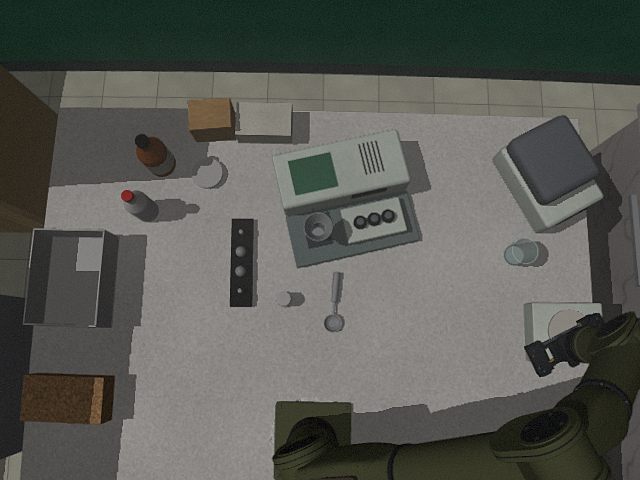

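View pics/side0.png

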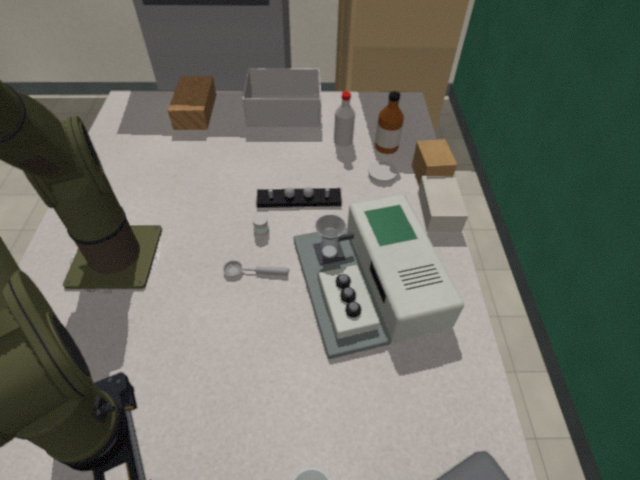

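```bash
python3 - <<'E'
from h import *
p=snapshot('top'); a=p['img'][150:330,180:440]; cv2.imwrite('pics/topz.png',cv2.resize(a[:,:,::-1],None,fx=3,fy=3,interpolation=cv2.INTER_CUBIC))
p=snapshot('side'); a=p['img'][150:340,220:480]; cv2.imwrite('pics/sidez.png',cv2.resize(a[:,:,::-1],None,fx=3,fy=3,interpolation=cv2.INTER_CUBIC))
E
```

```text
(no output)
```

View pics/topz.png

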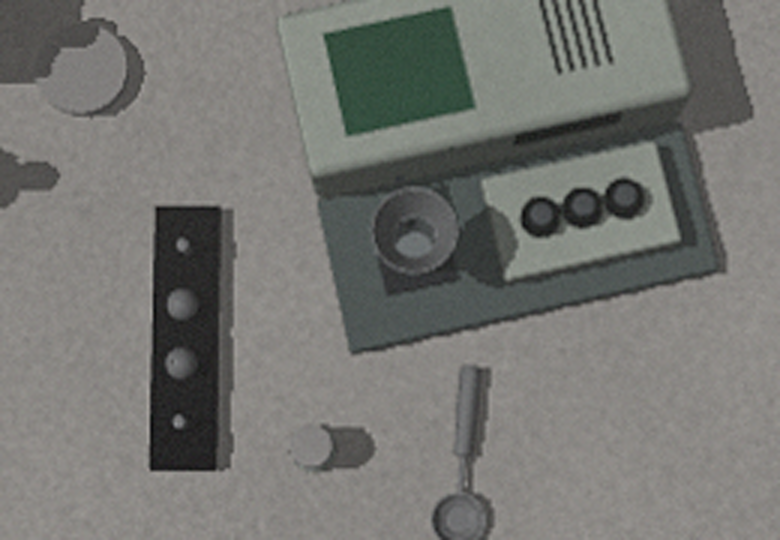

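View pics/sidez.png

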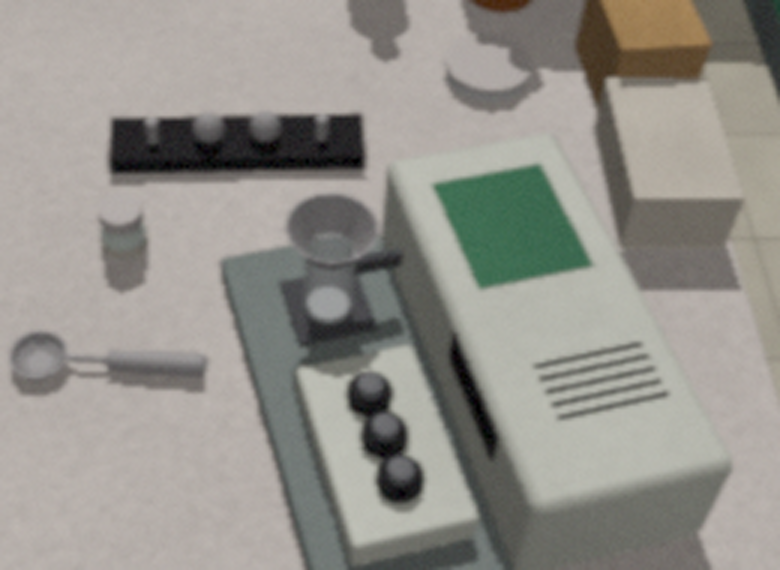

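Top view: the rack is upright at about (240,262), with balls at (240.7,251) and (240.3,271) in the two middle holes and rods at the ends. The funnel mouth is at (318,226). The keys are at (360,222), (375,217) and (390,213). Side view: the balls are at about (289,193) and (308,192). Next I'll refine these positions.

```bash
python3 - <<'E'
from h import *
for n in ['top','side']:
    p=snapshot(n)
    T=np.array(p['world_from_camera'])
    for q,h in [('ball_a_center',.0315),('rod_a_center',.027),('rack',.009),('key_near_top',.07),('key_far_top',.07),('funnel_rim',.126)]:
        for c in cut_out(p,q)[:5]:
            m=c['region']; v,u=np.nonzero(m)
            if len(u)==0: continue
            d=[deproj(p,(a,b)) for a,b in zip(u,v)]; d=np.array([x for x in d if x is not None])
            cen=at_z(p,(u.mean(),v.mean()),h)
            print(n,q,round(c['confidence'],2),len(u),(u.min(),u.max(),v.min(),v.max()),'cen',np.round((u.mean(),v.mean()),1),np.round(cen,4),'depth',np.round(d.mean(0),3),np.round(d[:,2].max(),3))
    # rims: points with z in 0.115..0.14 near the funnel
    V,U=np.mgrid[130:330,200:430]
    P=[];PU=[]
    for a,b in zip(U.ravel(),V.ravel()):
        x=deproj(p,(a,b))
        if x is not None: P.append(x);PU.append((a,b))
    P=np.array(P);PU=np.array(PU)
    f=(abs(P[:,2]-.124)<.006)&(np.hypot(P[:,0]-.56,P[:,1]-.0)<.07)
    if f.sum()>10:
        A=P[f]; print('rimpts',f.sum(),(A.min(0)+A.max(0))/2,A.max(0)-A.min(0)); 
        r,_=cv2.minEnclosingCircle(A[:,:2].astype(np.float32))[0:2]; print('minenc',r,_)
    k=(abs(P[:,2]-.0715)<.005)&(np.hypot(P[:,0]-.605,P[:,1]+.16)<.08)
    A=P[k]; print('keypts',k.sum())
    lab=np.argmin([np.hypot(A[:,0]-c[0],A[:,1]-c[1]) for c in [(.593,-.119),(.605,-.157),(.616,-.198)]],0)
    for i in range(3): print(i,A[lab==i].mean(0).round(4),((A[lab==i].min(0)+A[lab==i].max(0))/2).round(4),(lab==i).sum())
    b=(P[:,2]>.03)&(P[:,2]<.05)&(abs(P[:,1]-.21)<.03)&(abs(P[:,0]-.49)<.12)
    A=P[b]
    for c in [.40,.459,.512,.566]:
        s=A[abs(A[:,0]-c)<.025]; print('rack item',c,len(s),s.mean(0).round(4),s.max(0).round(4),s.min(0).round(4))
    b=(abs(P[:,2]-.017)<.004)&(abs(P[:,1]-.21)<.05)&(abs(P[:,0]-.49)<.15)
    A=P[b]; print('rack',len(A),cv2.minAreaRect(A[:,:2].astype(np.float32)))
E
```

```text
top ball_a_center 0.62 75 (np.int64(236), np.int64(245), np.int64(266), np.int64(274)) cen [240.4 270. ] [0.4568 0.2076 0.0315] depth [0.456 0.206 0.042] 0.051
top rack 0.79 1739 (np.int64(229), np.int64(253), np.int64(218), np.int64(306)) cen [241.5 262.9] [0.4799 0.2088 0.009 ] depth [0.479 0.208 0.017] 0.048
top rack 0.69 784 (np.int64(190), np.int64(222), np.int64(158), np.int64(188)) cen [206.3 172.8] [0.7424 0.3248 0.009 ] depth [0.74  0.323 0.016] 0.026
top key_near_top 0.53 57 (np.int64(356), np.int64(364), np.int64(217), np.int64(224)) cen [360.2 220.6] [ 0.5959 -0.121   0.07  ] depth [ 0.596 -0.121  0.069] 0.078
top key_far_top 0.61 43 (np.int64(385), np.int64(392), np.int64(212), np.int64(218)) cen [388.7 215.1] [ 0.6132 -0.1999  0.07  ] depth [ 0.613 -0.2    0.071] 0.076
top funnel_rim 0.7 14701 (np.int64(273), np.int64(418), np.int64(129), np.int64(267)) cen [345.7 197.5] [ 0.6458 -0.0777  0.126 ] depth [ 0.659 -0.081  0.073] 0.133
rimpts 200 [ 0.56715603 -0.00536736  0.12394454] [0.07675444 0.07432096 0.01182451]
minenc (0.5674066543579102, -0.004728793166577816) 0.0387
[... 2402 characters left out ...]
13385, -0.004305525682866573) 0.03967267647385597
keypts 230
0 [ 0.6001 -0.1213  0.0712] [ 0.6237 -0.118   0.0713] 65
1 [ 0.6211 -0.1557  0.0716] [ 0.6356 -0.1439  0.0716] 82
2 [ 0.6222 -0.1965  0.0712] [ 0.6426 -0.1876  0.0716] 83
rack item 0.4 21 [0.4015 0.2052 0.0379] [0.4064 0.2155 0.0448] [0.3971 0.1978 0.0301]
rack item 0.459 69 [0.4566 0.2034 0.0394] [0.4699 0.2194 0.0487] [0.4436 0.1921 0.0308]
rack item 0.512 72 [0.5118 0.204  0.0399] [0.525  0.2169 0.0499] [0.4987 0.194  0.03  ]
rack item 0.566 19 [0.5667 0.2094 0.0387] [0.5716 0.2164 0.0454] [0.5628 0.2041 0.0314]
rack 1066 ((0.48427248001098633, 0.20869235694408417), (0.25071021914482117, 0.06761713325977325), 0.9411451816558838)
```

>>> carry_out([
  [0.025,0.03,0],
  [0.05,0.06,0],
  [0.075,0.09,0],
  [0.1,0.12,0],
  [0.125,0.15,0],
  [0.15,0.18,0],
  [0.175,0.21,0],
  [0.2,0.24,0],
], roll=[-0.05,-0.1,-0.15,-0.2,-0.25,-0.3,-0.36,-0.42], gripper=0.8, grip_force=20)

```text
clock: 2.97
tool_pos: [0.47, -0.3226, 0.229]
eef_rot: [1.0, 0.011, 0.0, 0.0]
contact_force: [1.1, -0.1, -0.6]
opening: 0.801
```

```bash
cat > st.py <<'E'
from h import *
from scipy.spatial.transform import Rotation as R
s=status.get_state(); y=R.from_quat(s['eef_rot']).as_matrix()
print('t',round(float(s['clock']),2),'pos',np.round(s['tool_pos'],4),'jaw deg',round(np.degrees(np.arctan2(y[1,1],y[0,1])),1),'z',np.round(y[:,2],3),'F',np.round(s['contact_force'],1),'open',round(float(s['opening']),3),'q',np.round(s['q'],2))
E
python3 st.py
```

```text
t 2.97 pos [ 0.47   -0.3226  0.229 ] jaw deg -88.7 z [ 0. -0. -1.] F [ 1.1 -0.1 -0.6] open 0.801 q [ 0.54  0.61 -0.04  1.74  0.03  0.79 -1.06]
```

>>> carry_out([
  [0.003,0.038,0],
  [0.006,0.076,0],
  [0.009,0.114,0],
  [0.012,0.152,0],
  [0.015,0.19,0],
  [0.018,0.228,0],
  [0.021,0.266,0],
  [0.024,0.304,0],
], roll=[0,0,0,0,0,0,0,0])

```text
clock: 3.63
tool_pos: [0.494, -0.0167, 0.2292]
eef_rot: [1.0, 0.011, 0.0, 0.0]
contact_force: [1.4, 0.9, 0.3]
opening: 0.8
```

>>> carry_out([
  [0.003,0.038,0],
  [0.006,0.076,0],
  [0.009,0.114,0],
  [0.012,0.152,0],
  [0.014,0.19,0],
  [0.016,0.226,-0.01],
  [0.016,0.227,-0.05],
  [0.016,0.227,-0.09],
], roll=[0,0,0,0,0,0,0,0])

```text
clock: 4.3
tool_pos: [0.5115, 0.2154, 0.1397]
eef_rot: [1.0, 0.014, 0.003, -0.002]
contact_force: [0.1, 0.0, -0.8]
opening: 0.803
```

```bash
python3 st.py
```

```text
t 4.3 pos [0.5115 0.2154 0.1397] jaw deg -88.4 z [ 0.007  0.005 -1.   ] F [ 0.1  0.  -0.8] open 0.803 q [-0.49  0.72  0.02  1.88 -0.03  0.54 -2.  ]
```

>>> carry_out([
  [-0.001,-0.007,-0.02],
  [-0.001,-0.007,-0.045],
  [-0.001,-0.007,-0.07],
  [-0.001,-0.007,-0.085],
  [-0.001,-0.007,-0.093],
  [-0.001,-0.007,-0.097],
  [-0.001,-0.007,-0.098],
  [-0.001,-0.007,-0.098],
], roll=[0,0,0,0,0,0,0,0])

```text
clock: 4.97
tool_pos: [0.5111, 0.2086, 0.0423]
eef_rot: [1.0, 0.014, 0.004, -0.003]
contact_force: [0.3, 0.2, 0.2]
opening: 0.797
```

```bash
python3 st.py; python3 - <<'E'
from h import *
p=snapshot('side'); a=p['img'][120:290,200:460]; cv2.imwrite('pics/s1.png',cv2.resize(a[:,:,::-1],None,fx=3,fy=3,interpolation=cv2.INTER_CUBIC))
E
```

```text
t 4.97 pos [0.5111 0.2086 0.0423] jaw deg -88.4 z [ 0.008  0.005 -1.   ] F [0.3 0.2 0.2] open 0.797 q [-0.47  0.88  0.01  1.93 -0.02  0.32 -1.99]
```

View pics/s1.png

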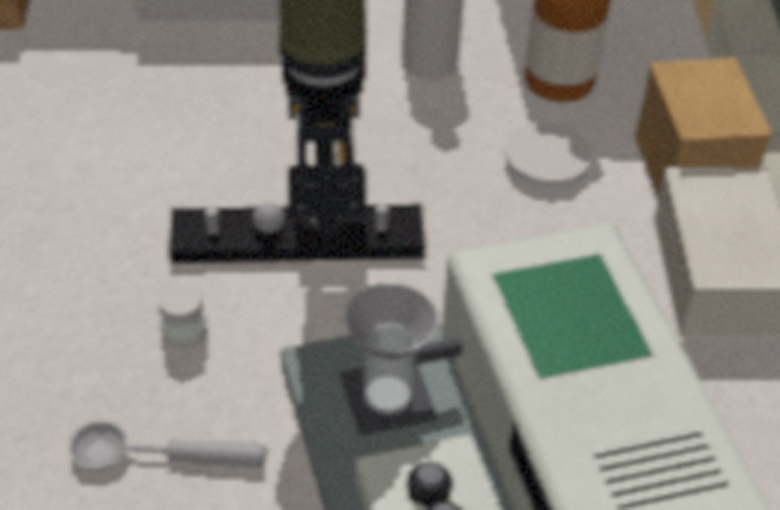

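The gripper stands over the right middle ball, at about (325,210) in this crop, clear of its neighbours. Closing now.

>>> carry_out([
  [0,0,-0.001],
  [0,0,-0.001],
  [0,0,-0.001],
  [0,0,-0.001],
  [0,0,-0.001],
  [0,0,-0.001],
  [0,0,-0.001],
  [0,0,-0.001],
], roll=[0,0,0,0,0,0,0,0], gripper=0.2, grip_force=20)

```text
clock: 5.68
tool_pos: [0.5112, 0.2086, 0.0415]
eef_rot: [1.0, 0.014, 0.004, -0.003]
contact_force: [-0.4, -0.2, 0.0]
opening: 0.22
```

```bash
python3 st.py
```

```text
t 5.68 pos [0.5112 0.2086 0.0415] jaw deg -88.4 z [ 0.008  0.006 -1.   ] F [-0.4 -0.2  0. ] open 0.22 q [-0.47  0.88  0.01  1.93 -0.02  0.32 -1.99]
```

```bash
python3 - <<'E'
from h import *
for n in ['side','top']:
    p=snapshot(n); a=p['img'][120:290,200:460] if n=='side' else p['img'][180:330,170:400]; cv2.imwrite('pics/%s2.png'%n,cv2.resize(a[:,:,::-1],None,fx=3,fy=3,interpolation=cv2.INTER_CUBIC))
E
python3 st.py
```

```text
t 5.78 pos [0.5112 0.2087 0.0416] jaw deg -88.4 z [ 0.008  0.006 -1.   ] F [-0.4  1.3 -0.8] open 0.197 q [-0.47  0.88  0.01  1.93 -0.02  0.32 -1.99]
```

View pics/side2.png

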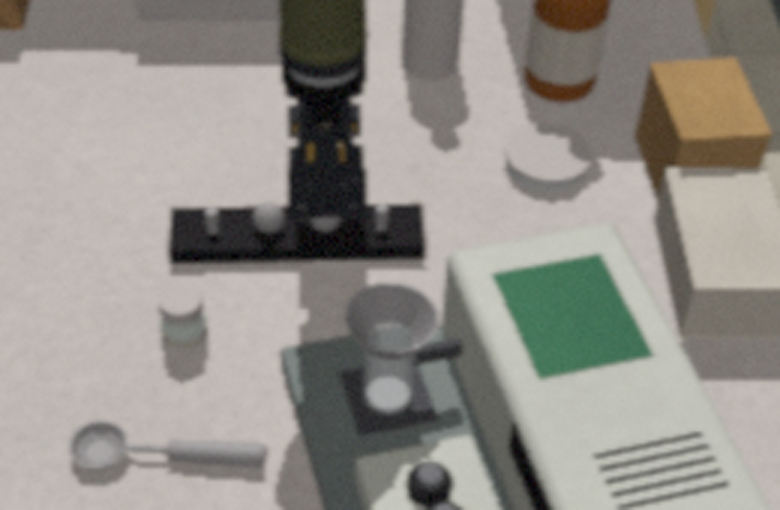

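View pics/top2.png

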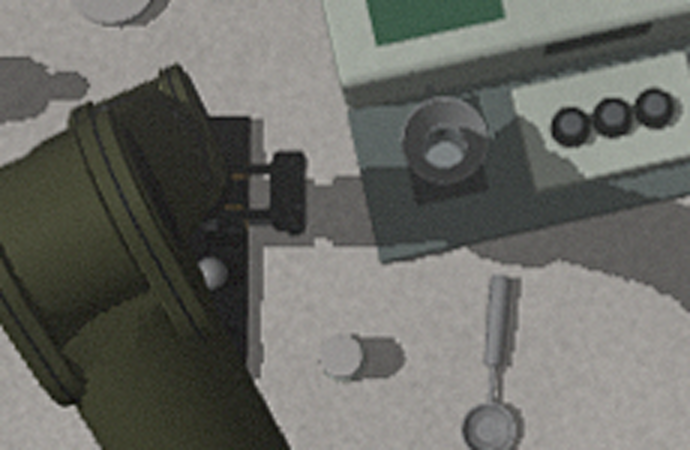

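```bash
python3 - <<'E'
from h import *
p=snapshot('side')
for q in ['ball_a_center']:
    for c in cut_out(p,q)[:4]: print(c['confidence'],np.round(c['pixel'],1),c['region'].sum(), np.round(at_z(p,c['pixel'],.0315),3))
for r in range(166,206,2):
    print(r,[tuple(int(v*1000) for v in deproj(p,(c,r))) if deproj(p,(c,r)) is not None else None for c in (298,303,308,313,318)])
a=p['img'][160:215,270:350]; cv2.imwrite('pics/s3.png',cv2.resize(a[:,:,::-1],None,fx=9,fy=9,interpolation=cv2.INTER_CUBIC))
E
```

```text
166 [(477, 359, 0), (497, 184, 151), (511, 184, 151), (524, 184, 151), (538, 208, 130)]
168 [(477, 357, -6), (497, 181, 146), (511, 191, 138), (524, 192, 138), (538, 190, 139)]
170 [(484, 182, 139), (498, 170, 150), (511, 184, 137), (524, 183, 138), (538, 185, 136)]
172 [(484, 176, 138), (498, 165, 146), (511, 174, 139), (524, 174, 139), (538, 173, 140)]
174 [(484, 164, 140), (497, 164, 141), (511, 165, 140), (524, 167, 138), (537, 167, 138)]
176 [(485, 140, 156), (498, 138, 157), (511, 137, 158), (524, 138, 157), (537, 136, 159)]
178 [(485, 131, 157), (498, 133, 155), (511, 132, 156), (524, 127, 160), (537, 130, 157)]
180 [(485, 123, 157), (498, 120, 160), (511, 124, 156), (524, 124, 156), (537, 122, 158)]
182 [(486, 113, 159), (498, 116, 156), (511, 114, 158), (524, 115, 157), (537, 115, 157)]
184 [(485, 112, 153), (498, 112, 153), (511, 114, 151), (524, 110, 155), (537, 111, 154)]
186 [(485, 114, 144), (498, 119, 140), (511, 113, 145), (524, 115, 144), (537, 116, 142)]
188 [(485, 121, 130), (498, 120, 131), (511, 123, 128), (524, 123, 129), (537, 120, 132)]
190 [(484, 123, 121), (498, 123, 121), (511, 125, 119), (524, 121, 123), (537, 121, 124)]
192 [(484, 117, 120), (497, 123, 114), (511, 122, 115), (524, 124, 113), (539, 220, 20)]
194 [(480, 214, 17), (495, 213, 19), (510, 201, 31), (525, 216, 16), (539, 215, 16)]
196 [(480, 205, 18), (495, 208, 15), (510, 195, 28), (524, 208, 16), (539, 205, 18)]
198 [(481, 196, 19), (495, 199, 16), (510, 198, 17), (524, 199, 16), (539, 197, 18)]
200 [(481, 190, 17), (495, 189, 18), (510, 189, 18), (524, 188, 19), (539, 189, 18)]
202 [(481, 181, 17), (495, 180, 18), (510, 184, 15), (524, 179, 19), (539, 179, 20)]
204 [(481, 180, 10), (495, 182, 8), (510, 180, 11), (524, 178, 13), (539, 182, 9)]
```

View pics/s3.png

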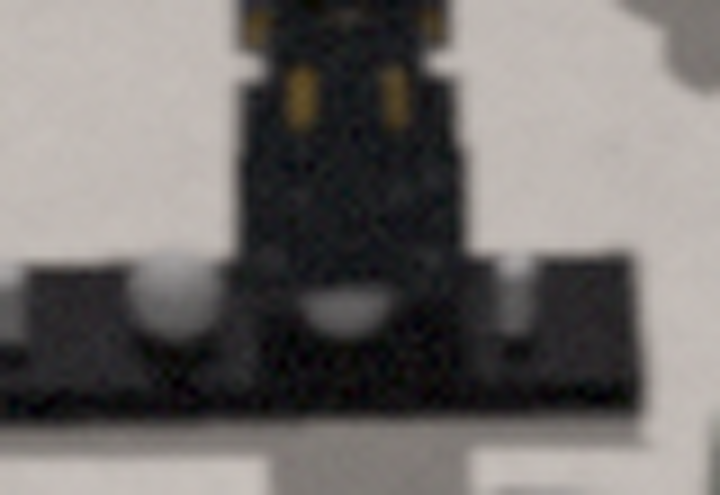

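The opening reached 0.197, the commanded value, so nothing is held. The side depth also shows the ball unmoved on its hole, at about pixel (308,194). The fingertips seem higher than I assumed, so I'll open, rise and measure them.

>>> carry_out([
  [0,0,0],
  [0,0,0],
  [0,0,0.02],
  [0,0,0.06],
  [0,0,0.09],
  [0,0,0.12],
  [0,0,0.12],
  [0,0,0.12],
], roll=[0,0,0,0,0,0,0,0], gripper=0.6)

```text
clock: 6.55
tool_pos: [0.5122, 0.2091, 0.1631]
eef_rot: [1.0, 0.014, 0.006, -0.004]
contact_force: [-0.3, 1.0, -0.8]
opening: 0.598
```

```bash
python3 st.py; python3 - <<'E'
from h import *
p=snapshot('side')
a=p['img'][90:220,220:400]; cv2.imwrite('pics/s4.png',cv2.resize(a[:,:,::-1],None,fx=4.4,fy=4.4,interpolation=cv2.INTER_CUBIC))
for r in range(120,206,3):
    print(r,[tuple(int(v*1000) for v in deproj(p,(c,r))) if deproj(p,(c,r)) is not None else None for c in (298,303,308,313,318)])
E
```

```text
t 6.55 pos [0.5122 0.2091 0.1631] jaw deg -88.4 z [ 0.012  0.007 -1.   ] F [-0.3  1.  -0.8] open 0.598 q [-0.48  0.68  0.02  1.87 -0.02  0.58 -1.99]
120 [(486, 238, 259), (499, 195, 289), (512, 193, 290), (524, 193, 290), (537, 244, 255)]
123 [(486, 233, 253), (499, 194, 281), (512, 198, 278), (524, 193, 282), (537, 231, 255)]
126 [(486, 218, 255), (499, 185, 279), (512, 185, 279), (524, 184, 279), (537, 218, 255)]
129 [(486, 206, 254), (499, 182, 272), (512, 183, 271), (524, 182, 272), (537, 208, 253)]
132 [(486, 195, 253), (499, 182, 263), (511, 242, 218), (524, 177, 267), (536, 163, 277)]
135 [(487, 183, 253), (492, 524, -2), (511, 232, 217), (524, 175, 259), (536, 143, 283)]
138 [(488, 140, 277), (500, 136, 280), (512, 137, 279), (524, 137, 279), (536, 137, 279)]
141 [(488, 127, 277), (500, 129, 276), (512, 123, 281), (524, 125, 279), (536, 128, 277)]
144 [(488, 116, 277), (500, 117, 277), (512, 115, 278), (524, 113, 280), (535, 115, 279)]
147 [(488, 114, 270), (500, 113, 271), (512, 112, 272), (524, 114, 270), (535, 113, 271)]
150 [(488, 116, 260), (500, 115, 261), (512, 115, 26
[... 846 characters left out ...]
25, 294, 0), (540, 294, 0)]
183 [(479, 282, 0), (494, 284, -2), (509, 284, -3), (525, 284, -3), (540, 281, 0)]
186 [(479, 268, 0), (494, 272, -3), (510, 267, 0), (525, 270, -2), (540, 270, -2)]
189 [(480, 235, 18), (495, 235, 18), (510, 205, 47), (525, 235, 18), (540, 238, 15)]
192 [(480, 226, 14), (495, 222, 18), (510, 200, 39), (524, 207, 33), (539, 222, 18)]
195 [(480, 211, 16), (495, 210, 17), (510, 194, 33), (524, 208, 20), (539, 210, 18)]
198 [(481, 198, 18), (495, 196, 20), (510, 198, 17), (524, 200, 15), (539, 198, 17)]
201 [(481, 185, 17), (495, 185, 18), (510, 184, 19), (524, 183, 20), (539, 186, 16)]
204 [(481, 183, 8), (495, 178, 13), (510, 182, 8), (524, 181, 9), (539, 178, 12)]
```

View pics/s4.png

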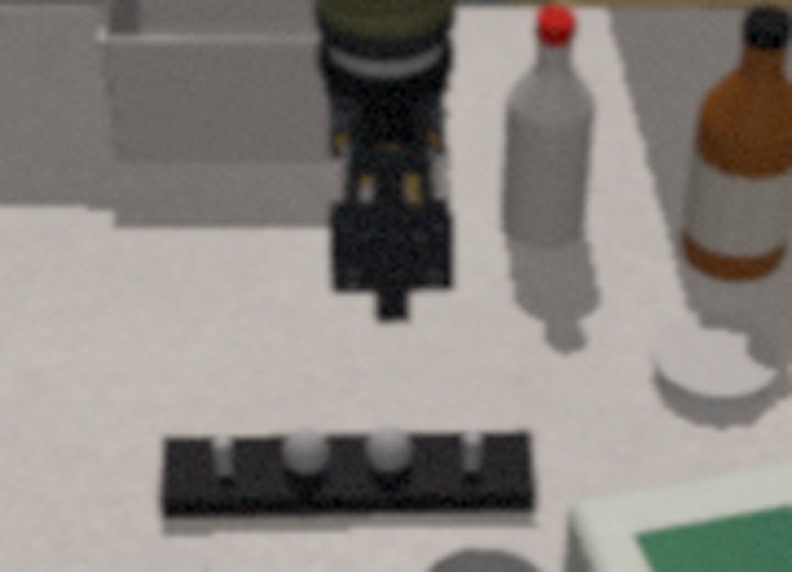

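Seen from the side, the visible (near) finger's tip is at row ~163, z≈0.175, though 0.144 was expected. The body's lower edge is about 30 mm high as well. So the real tool sits about 30 mm above the reported TCP, and I need to measure whether there is an x/y offset too.

```bash
python3 - <<'E'
from h import *
s=status.get_state(); print(np.round(s['tool_pos'],4))
for n,box in [('side',(90,185,270,345)),('top',(150,330,170,330))]:
    p=snapshot(n); r0,r1,c0,c1=box
    P=[];U=[]
    for r in range(r0,r1):
        for c in range(c0,c1):
            x=deproj(p,(c,r))
            if x is not None and .14<x[2]<.30: P.append(x);U.append((c,r))
    P=np.array(P);U=np.array(U)
    f=(P[:,2]<.232)&(P[:,1]<.2)
    print(n,'finger',f.sum(), P[f].min(0).round(4),P[f].max(0).round(4),P[f].mean(0).round(4))
    for r in sorted(set(U[f][:,1])):
        m=f&(U[:,1]==r); print(r,U[m][:,0].min(),U[m][:,0].max(),P[m].mean(0).round(4),P[m][:,0].min().round(4),P[m][:,0].max().round(4))
    b=(P[:,2]>.232)&(P[:,2]<.285)&(P[:,1]<.18)
    print(n,'body',b.sum(),P[b].min(0).round(4),P[b].max(0).round(4))
    a=p['img'][r0:r1,c0:c1]; cv2.imwrite('pics/%s5.png'%n,cv2.resize(a[:,:,::-1],None,fx=4,fy=4,interpolation=cv2.INTER_NEAREST)[:600])
E
```

```text
[0.5111 0.2086 0.1617]
side finger 56 [0.5037 0.1621 0.174 ] [0.5219 0.1707 0.201 ] [0.5129 0.1667 0.1874]
157 305 312 [0.5129 0.1657 0.1981] 0.5039 0.5219
158 305 312 [0.5129 0.1662 0.1944] 0.5039 0.5219
159 305 312 [0.5129 0.167  0.1904] 0.5039 0.5219
160 305 312 [0.5129 0.1672 0.187 ] 0.5038 0.5219
161 305 312 [0.5128 0.1655 0.185 ] 0.5038 0.5219
162 305 312 [0.5128 0.1677 0.1798] 0.5037 0.5219
163 305 312 [0.5128 0.1672 0.1768] 0.5037 0.5219
side body 655 [0.4799 0.1097 0.2352] [0.5486 0.18   0.2821]
top finger 3 [0.5101 0.1797 0.2099] [0.5151 0.181  0.2182] [0.5121 0.1805 0.2127]
238 242 242 [0.5151 0.181  0.2099] 0.5151 0.5151
239 242 242 [0.5112 0.1797 0.2182] 0.5112 0.5112
240 242 242 [0.5101 0.1808 0.2101] 0.5101 0.5101
top body 728 [0.4783 0.1116 0.2346] [0.5485 0.1772 0.2832]
```

View pics/top5.png

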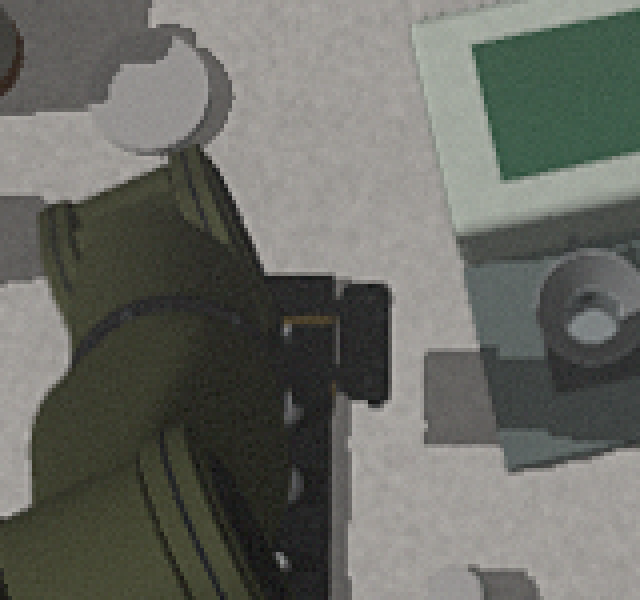

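The x/y offset is negligible: the finger centre is at x≈0.513 against TCP 0.511, and its y agrees. The offset is about +30 mm in z only. I'll descend again using the measured tip height (tip ≈ reported z + 0.012) and watch for contact.

>>> carry_out([
  [-0.001,0,-0.03],
  [-0.001,0,-0.065],
  [-0.001,0,-0.1],
  [-0.001,0,-0.125],
  [-0.001,0,-0.14],
  [-0.001,0,-0.145],
  [-0.001,0,-0.147],
  [-0.001,0,-0.147],
], roll=[0,0,0,0,0,0,0,0])

```text
clock: 7.37
tool_pos: [0.5089, 0.2081, 0.0128]
eef_rot: [1.0, 0.014, 0.002, -0.002]
contact_force: [-0.5, 0.1, 0.2]
opening: 0.604
```

>>> carry_out([
  [0,0,-0.001],
  [0,0,-0.002],
  [0,0,-0.003],
  [0,0,-0.004],
  [0,0,-0.004],
  [0,0,-0.004],
], roll=[0,0,0,0,0,0])

```text
clock: 7.87
tool_pos: [0.509, 0.2081, 0.0091]
eef_rot: [1.0, 0.014, 0.003, -0.002]
contact_force: [0.2, -0.3, -0.3]
opening: 0.602
```

```bash
python3 st.py; python3 - <<'E'
from h import *
p=snapshot('side')
a=p['img'][130:240,240:390]; cv2.imwrite('pics/s6.png',cv2.resize(a[:,:,::-1],None,fx=5,fy=5,interpolation=cv2.INTER_CUBIC))
for r in range(186,206,1):
    print(r,[tuple(int(v*1000) for v in deproj(p,(c,r))) if deproj(p,(c,r)) is not None else None for c in (303,308,312,318)])
E
```

```text
t 7.87 pos [0.509  0.2081 0.0091] jaw deg -88.4 z [ 0.005  0.004 -1.   ] F [ 0.2 -0.3 -0.3] open 0.602 q [-0.47  0.94  0.01  1.94 -0.02  0.26 -1.99]
186 [(497, 138, 122), (511, 133, 126), (521, 133, 126), (537, 137, 122)]
187 [(498, 130, 125), (511, 132, 124), (521, 132, 124), (537, 133, 123)]
188 [(498, 129, 123), (511, 128, 123), (521, 127, 124), (537, 127, 124)]
189 [(498, 125, 123), (511, 126, 122), (521, 123, 125), (537, 121, 127)]
190 [(498, 120, 124), (511, 118, 126), (521, 120, 124), (537, 120, 124)]
191 [(498, 118, 122), (511, 113, 127), (521, 114, 126), (537, 115, 126)]
192 [(498, 110, 127), (511, 113, 124), (521, 113, 124), (537, 112, 124)]
193 [(498, 114, 119), (511, 112, 121), (521, 114, 119), (537, 113, 120)]
194 [(498, 117, 113), (511, 112, 118), (521, 113, 116), (537, 115, 115)]
195 [(498, 113, 113), (511, 114, 111), (521, 116, 110), (537, 112, 113)]
196 [(497, 115, 108), (511, 115, 107), (521, 118, 105), (537, 116, 106)]
197 [(497, 122, 96), (511, 119, 99), (521, 121, 97), (537, 120, 98)]
198 [(497, 119, 96), (511, 123, 92), (521, 120, 95), (537, 122, 92)]
199 [(497, 120, 90), (511, 121, 90), (521, 119, 92), (537, 122, 89)]
200 [(497, 120, 87), (511, 122, 85), (521, 122, 86), (537, 123, 84)]
201 [(495, 182, 21), (510, 166, 37), (521, 168, 35), (539, 182, 21)]
202 [(495, 182, 17), (510, 167, 32), (521, 169, 30), (539, 181, 17)]
203 [(495, 180, 15), (510, 164, 31), (521, 168, 26), (539, 187, 8)]
204 [(495, 178, 12), (510, 170, 20), (521, 167, 24), (539, 183, 8)]
205 [(495, 180, 6), (510, 180, 6), (521, 182, 5), (539, 181, 5)]
```

View pics/s6.png

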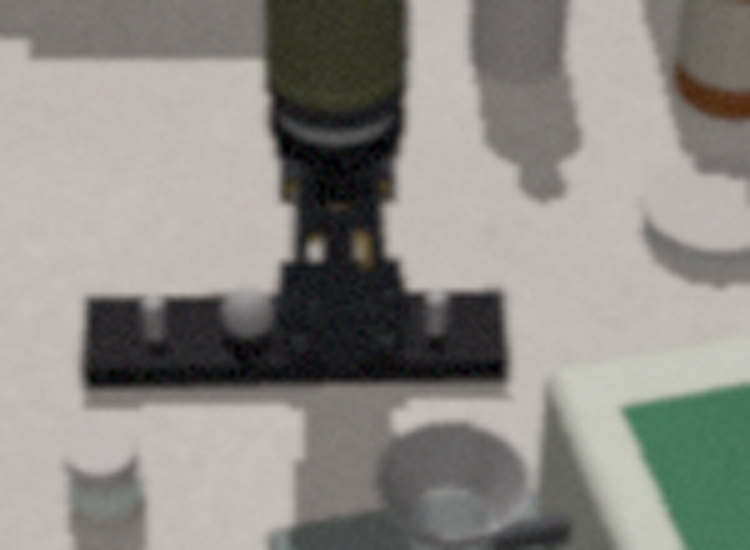

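The finger tip shows at row 204, z≈0.022, just above the rack, with no contact force. Closing now.

>>> carry_out([
  [0.001,0,0],
  [0.001,0,0],
  [0.001,0,0],
  [0.001,0,0],
  [0.001,0,0],
  [0.001,0,0],
  [0.001,0,0],
], roll=[0,0,0,0,0,0,0], gripper=0.2, grip_force=20)

```text
clock: 8.5
tool_pos: [0.5106, 0.2107, 0.0095]
eef_rot: [1.0, 0.015, 0.004, -0.004]
contact_force: [-0.5, 5.7, 2.9]
opening: 0.327
```

```bash
python3 st.py
```

```text
t 8.5 pos [0.5106 0.2107 0.0095] jaw deg -88.3 z [ 0.007  0.008 -1.   ] F [-0.5  5.7  2.9] open 0.327 q [-0.47  0.94  0.    1.93 -0.02  0.26 -1.99]
```

>>> carry_out([
  [0,0,0.005],
  [0,0,0.02],
  [0,0,0.04],
  [0,0,0.07],
  [0,0,0.1],
  [0,0,0.13],
  [0,0,0.15],
  [0,0,0.155],
], roll=[0,0,0,0,0,0,0,0])

```text
clock: 9.17
tool_pos: [0.5121, 0.21, 0.1676]
eef_rot: [1.0, 0.014, 0.006, -0.004]
contact_force: [-0.2, 0.1, -0.9]
opening: 0.323
```

```bash
python3 st.py; python3 - <<'E'
from h import *
p=snapshot('side')
a=p['img'][90:240,230:400]; cv2.imwrite('pics/s7.png',cv2.resize(a[:,:,::-1],None,fx=4,fy=4,interpolation=cv2.INTER_CUBIC))
E
```

```text
t 9.17 pos [0.5121 0.21   0.1676] jaw deg -88.4 z [ 0.012  0.008 -1.   ] F [-0.2  0.1 -0.9] open 0.323 q [-0.48  0.67  0.02  1.87 -0.03  0.59 -1.99]
```

View pics/s7.png

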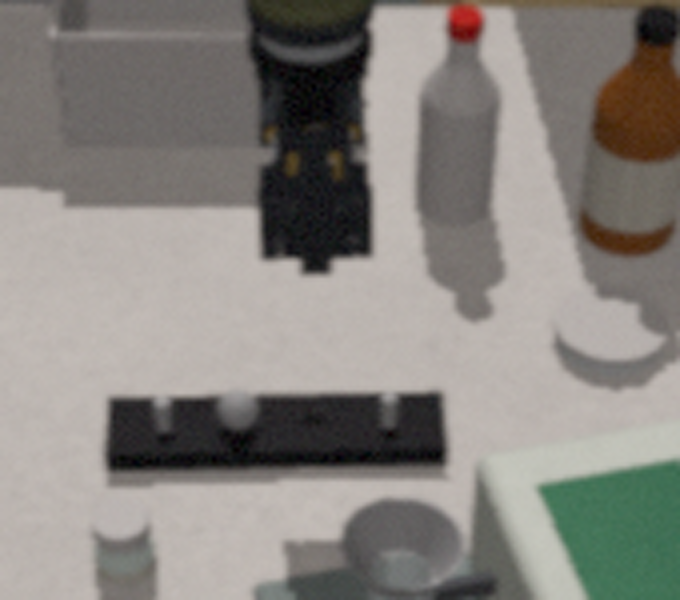

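The third hole, at (315,418) in the crop, is empty and the opening is 0.323, so the ball is held. Moving to the funnel.

>>> carry_out([
  [0.005,-0.02,0],
  [0.014,-0.055,0],
  [0.023,-0.09,0],
  [0.032,-0.125,0],
  [0.041,-0.16,0],
  [0.05,-0.195,0],
  [0.054,-0.21,0],
  [0.055,-0.2145,0],
], roll=[0,0,0,0,0,0,0,0])

```text
clock: 9.88
tool_pos: [0.5658, -0.0102, 0.1648]
eef_rot: [1.0, 0.01, 0.004, -0.002]
contact_force: [-0.1, 0.2, -0.5]
opening: 0.325
```

>>> carry_out([
  [0,0,-0.01],
  [0,0,-0.02],
  [0,0,-0.03],
  [0,0,-0.034],
  [0,0,-0.034],
  [0,0,-0.034],
], roll=[0,0,0,0,0,0])

```text
clock: 10.38
tool_pos: [0.5654, -0.009, 0.1303]
eef_rot: [1.0, 0.011, 0.003, -0.003]
contact_force: [0.2, -0.6, -1.1]
opening: 0.328
```

```bash
python3 st.py; python3 - <<'E'
from h import *
p=snapshot('side')
a=p['img'][120:290,240:440]; cv2.imwrite('pics/s8.png',cv2.resize(a[:,:,::-1],None,fx=3.5,fy=3.5,interpolation=cv2.INTER_CUBIC))
T=np.array(p['world_from_camera']);L=[]
for r in range(150,290):
    for c in range(300,360):
        x=deproj(p,(c,r))
        if x is not None and .1<x[2]<.2 and abs(x[0]-.567)<.05 and abs(x[1]+.0045)<.06: L.append((r,c,*x))
L=np.array(L)
for r in sorted(set(L[:,0])):
    m=L[:,0]==r; print(int(r),int(L[m,1].min()),int(L[m,1].max()),L[m,2:].mean(0).round(3))
E
```

```text
t 10.38 pos [ 0.5654 -0.009   0.1303] jaw deg -88.7 z [ 0.006  0.005 -1.   ] F [ 0.2 -0.6 -1.1] open 0.328 q [-0.04  0.75 -0.03  1.85  0.03  0.54 -1.65]
202 328 335 [0.567 0.011 0.191]
203 328 335 [0.568 0.013 0.186]
204 328 333 [0.565 0.01  0.185]
220 317 317 [0.534 0.013 0.126]
221 316 317 [0.533 0.01  0.125]
222 316 317 [0.532 0.006 0.126]
223 316 317 [0.533 0.007 0.121]
224 315 317 [0.531 0.001 0.125]
225 315 317 [ 0.531 -0.     0.122]
226 315 317 [ 0.531 -0.005  0.124]
227 316 317 [ 0.532 -0.007  0.122]
228 316 317 [ 0.532 -0.013  0.125]
229 316 317 [ 0.532 -0.015  0.124]
230 317 317 [ 0.533 -0.019  0.125]
231 317 344 [ 0.566 -0.023  0.126]
232 344 344 [ 0.599 -0.025  0.124]
233 319 342 [ 0.57  -0.02   0.115]
234 320 341 [ 0.566 -0.024  0.116]
235 321 340 [ 0.566 -0.031  0.12 ]
236 323 339 [ 0.567 -0.037  0.123]
237 324 337 [ 0.566 -0.039  0.122]
238 325 336 [ 0.566 -0.033  0.112]
239 327 332 [ 0.564 -0.029  0.103]
```

View pics/s8.png

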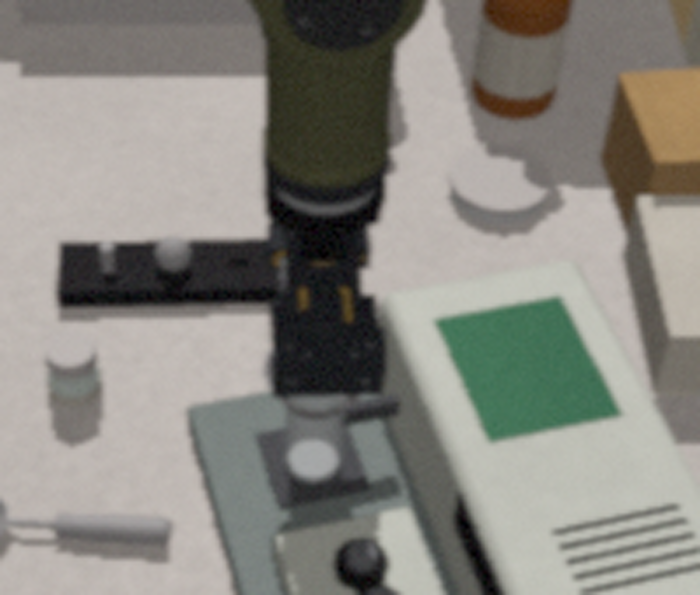

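Gripper is over the funnel at (0.5654, -0.009), a few mm off in y. Correct it and release.

>>> carry_out([
  [0.001,0.004,-0.002],
  [0.001,0.004,-0.002],
  [0.001,0.004,-0.002],
], roll=[0,0,0])

```text
clock: 10.68
tool_pos: [0.5671, -0.0045, 0.1291]
eef_rot: [1.0, 0.012, 0.004, -0.003]
contact_force: [-0.3, 0.2, -0.2]
opening: 0.324
```

>>> carry_out([
  [0,0,0],
  [0,0,0],
  [0,0,0],
  [0,0,0],
  [0,0,0],
  [0,0,0],
], roll=[0,0,0,0,0,0], gripper=0.6)

```text
clock: 11.18
tool_pos: [0.5671, -0.0046, 0.1291]
eef_rot: [1.0, 0.012, 0.004, -0.003]
contact_force: [-0.2, -1.4, 0.6]
opening: 0.6
```

>>> carry_out([
  [0,0,0.02],
  [0,0.01,0.04],
  [-0.01,0.045,0.04],
  [-0.025,0.085,0.04],
  [-0.04,0.125,0.04],
  [-0.06,0.16,0.04],
  [-0.08,0.19,0.04],
  [-0.1,0.21,0.04],
], roll=[0,0,0,0,0,0,0,0])

```text
clock: 11.85
tool_pos: [0.4658, 0.2096, 0.1692]
eef_rot: [1.0, 0.014, 0.004, -0.004]
contact_force: [-0.1, -0.0, 0.4]
opening: 0.597
```

```bash
python3 st.py; python3 - <<'E'
from h import *
p=snapshot('side')
a=p['img'][120:290,240:440]; cv2.imwrite('pics/s9.png',cv2.resize(a[:,:,::-1],None,fx=3.5,fy=3.5,interpolation=cv2.INTER_CUBIC))
E
```

```text
t 11.85 pos [0.4658 0.2096 0.1692] jaw deg -88.4 z [ 0.009  0.008 -1.   ] F [-0.1 -0.   0.4] open 0.597 q [-0.52  0.63  0.02  1.99 -0.03  0.52 -2.03]
```

View pics/s9.png

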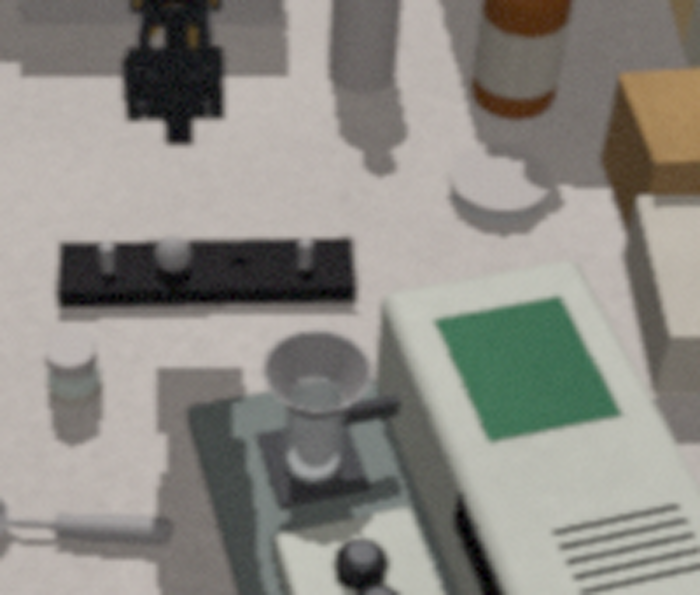

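The first ball is in the jar: a grey ball now covers the white floor at about (315,450) in the crop. Next is the second ball.

>>> carry_out([
  [-0.009,0,-0.02],
  [-0.009,0,-0.055],
  [-0.009,0,-0.09],
  [-0.009,0,-0.12],
  [-0.009,0,-0.14],
  [-0.009,0,-0.15],
  [-0.009,0,-0.154],
  [-0.009,0,-0.156],
], roll=[0,0,0,0,0,0,0,0])

```text
clock: 12.57
tool_pos: [0.4519, 0.2133, 0.0128]
eef_rot: [1.0, 0.017, 0.002, -0.005]
contact_force: [-0.2, -0.7, -0.9]
opening: 0.596
```

```bash
python3 st.py; python3 - <<'E'
from h import *
p=snapshot('side')
a=p['img'][130:240,220:370]; cv2.imwrite('pics/s10.png',cv2.resize(a[:,:,::-1],None,fx=5,fy=5,interpolation=cv2.INTER_CUBIC))
for r in range(197,207,1):
    print(r,[tuple(int(v*1000) for v in deproj(p,(c,r))) if deproj(p,(c,r)) is not None else None for c in (280,284,287,290,293,296,300)])
E
```

```text
t 12.57 pos [0.4519 0.2133 0.0128] jaw deg -88.1 z [ 0.003  0.01  -1.   ] F [-0.2 -0.7 -0.9] open 0.596 q [-0.53  0.92 -0.    2.08 -0.03  0.13 -2.03]
197 [(435, 126, 92), (446, 123, 95), (454, 124, 94), (463, 121, 98), (470, 124, 95), (475, 204, 15), (489, 126, 92)]
198 [(435, 125, 90), (446, 128, 87), (454, 128, 87), (462, 126, 89), (470, 127, 88), (475, 198, 17), (489, 128, 87)]
199 [(428, 192, 19), (440, 195, 16), (451, 169, 42), (459, 172, 39), (466, 195, 16), (475, 192, 19), (487, 191, 20)]
200 [(429, 188, 18), (440, 187, 20), (450, 170, 37), (459, 171, 36), (466, 189, 17), (475, 191, 16), (487, 190, 17)]
201 [(428, 188, 15), (440, 184, 19), (450, 170, 33), (459, 170, 33), (466, 187, 16), (475, 184, 19), (486, 189, 13)]
202 [(429, 181, 17), (440, 180, 19), (450, 172, 27), (458, 171, 28), (466, 183, 16), (475, 180, 19), (487, 186, 13)]
203 [(429, 180, 14), (440, 182, 13), (449, 178, 17), (458, 180, 15), (466, 179, 15), (475, 177, 18), (487, 181, 13)]
204 [(429, 179, 12), (440, 177, 14), (449, 178, 12), (458, 180, 11), (466, 183, 7), (475, 178, 12), (487, 179, 12)]
205 [(428, 178, 9), (440, 180, 6), (449, 178, 8), (457, 179, 7), (466, 176, 10), (475, 177, 9), (487, 178, 8)]
206 [(428, 181, 2), (440, 179, 3), (448, 179, 3), (457, 181, 1), (466, 178, 4), (475, 179, 3), (486, 182, 0)]
```

View pics/s10.png

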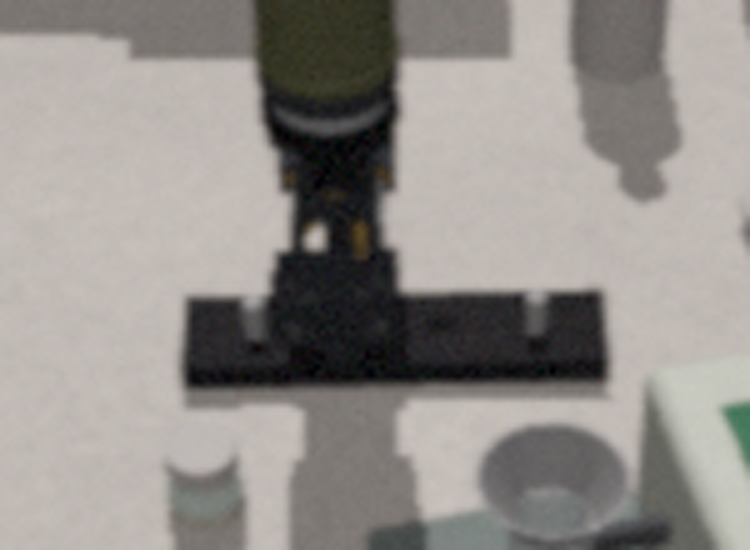

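>>> carry_out([
  [0.002,-0.001,-0.001],
  [0.004,-0.003,-0.002],
  [0.0045,-0.003,-0.0035],
  [0.0045,-0.003,-0.0035],
  [0.0045,-0.003,-0.0035],
], roll=[0,0,0,0,0])

```text
clock: 13.03
tool_pos: [0.4569, 0.2105, 0.01]
eef_rot: [1.0, 0.017, 0.002, -0.005]
contact_force: [0.7, 0.7, 0.3]
opening: 0.599
```

```bash
python3 st.py
```

```text
t 13.03 pos [0.4569 0.2105 0.01  ] jaw deg -88.1 z [ 0.004  0.01  -1.   ] F [0.7 0.7 0.3] open 0.599 q [-0.52  0.92 -0.    2.08 -0.03  0.13 -2.03]
```

>>> carry_out([
  [0,0,-0.001],
  [0,0,-0.001],
  [0,0,-0.001],
  [0,0,-0.001],
  [0,0,-0.001],
  [0,0,-0.001],
  [0,0,-0.001],
], roll=[0,0,0,0,0,0,0], gripper=0.2)

```text
clock: 13.62
tool_pos: [0.4568, 0.2105, 0.009]
eef_rot: [1.0, 0.017, 0.002, -0.005]
contact_force: [-0.4, -0.0, -0.1]
opening: 0.327
```

>>> carry_out([
  [0,0,0.005],
  [0,0,0.02],
  [0,0,0.045],
  [0,0,0.075],
  [0,0,0.105],
  [0,0,0.135],
  [0,0,0.155],
  [0,0,0.16],
], roll=[0,0,0,0,0,0,0,0])

```text
clock: 14.28
tool_pos: [0.4583, 0.2111, 0.1723]
eef_rot: [1.0, 0.017, 0.005, -0.006]
contact_force: [0.2, 0.6, -0.8]
opening: 0.327
```

```bash
python3 st.py
```

```text
t 14.28 pos [0.4583 0.2111 0.1723] jaw deg -88.1 z [ 0.009  0.013 -1.   ] F [ 0.2  0.6 -0.8] open 0.327 q [-0.53  0.62  0.01  2.   -0.03  0.51 -2.03]
```

>>> carry_out([
  [0.008,-0.015,0],
  [0.023,-0.045,0],
  [0.039,-0.077,0],
  [0.055,-0.109,0],
  [0.071,-0.141,0],
  [0.087,-0.173,0],
  [0.102,-0.203,0],
  [0.109,-0.2145,0],
], roll=[0,0,0,0,0,0,0,0])

```text
clock: 14.95
tool_pos: [0.5682, -0.01, 0.1713]
eef_rot: [1.0, 0.013, 0.005, -0.005]
contact_force: [0.2, -0.8, -1.6]
opening: 0.321
```

```bash
python3 st.py
```

```text
t 14.95 pos [ 0.5682 -0.01    0.1713] jaw deg -88.5 z [ 0.009  0.009 -1.   ] F [ 0.2 -0.8 -1.6] open 0.321 q [-0.03  0.68 -0.05  1.81  0.03  0.64 -1.64]
```

>>> carry_out([
  [-0.001,0.005,-0.015],
  [-0.001,0.005,-0.03],
  [-0.001,0.0055,-0.039],
  [-0.001,0.0055,-0.042],
  [-0.001,0.0055,-0.042],
  [-0.001,0.0055,-0.042],
], roll=[0,0,0,0,0,0])

```text
clock: 15.45
tool_pos: [0.5672, -0.0038, 0.1293]
eef_rot: [1.0, 0.014, 0.004, -0.005]
contact_force: [1.5, -0.4, -1.0]
opening: 0.323
```

>>> carry_out([
  [0,0,0],
  [0,0,0],
  [0,0,0],
  [0,0,0],
  [0,0,0],
  [0,0,0],
], roll=[0,0,0,0,0,0], gripper=0.6)

```text
clock: 15.95
tool_pos: [0.5673, -0.0039, 0.1295]
eef_rot: [1.0, 0.014, 0.005, -0.005]
contact_force: [-1.1, 0.1, -0.4]
opening: 0.6
```

>>> carry_out([
  [0,0,0.02],
  [0,0,0.05],
  [0,0,0.06],
  [-0.02,0.03,0.06],
  [-0.03,0.06,0.06],
  [-0.04,0.09,0.06],
  [-0.04,0.12,0.06],
  [-0.04,0.15,0.06],
], roll=[0,0,0,0,0,0,0,0])

```text
clock: 16.62
tool_pos: [0.5264, 0.1474, 0.1895]
eef_rot: [1.0, 0.014, 0.004, -0.005]
contact_force: [-0.6, 0.1, -0.3]
opening: 0.598
```

```bash
python3 st.py; python3 - <<'E'
from h import *
for n,b in [('side',(150,340,240,440)),('top',(180,330,200,430))]:
    p=snapshot(n); a=p['img'][b[0]:b[1],b[2]:b[3]]; cv2.imwrite('pics/%s11.png'%n,cv2.resize(a[:,:,::-1],None,fx=3.1,fy=3.1,interpolation=cv2.INTER_CUBIC))
E
```

```text
t 16.62 pos [0.5264 0.1474 0.1895] jaw deg -88.4 z [ 0.009  0.009 -1.   ] F [-0.6  0.1 -0.3] open 0.598 q [-0.35  0.63 -0.01  1.86  0.    0.63 -1.9 ]
```

View pics/side11.png

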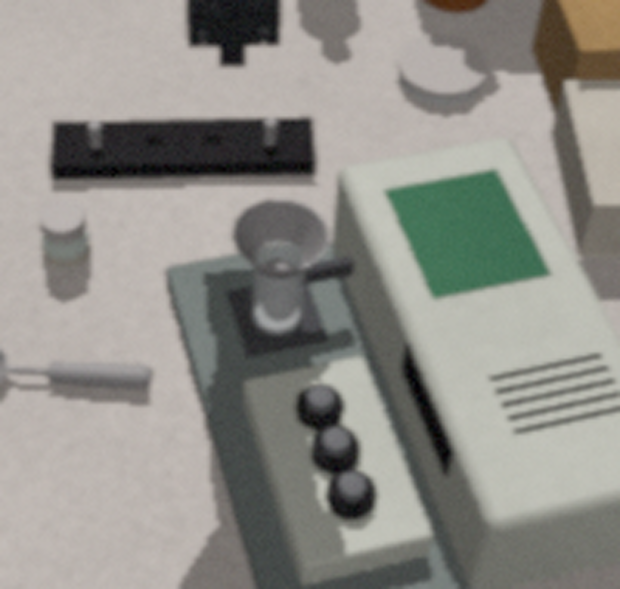

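View pics/top11.png

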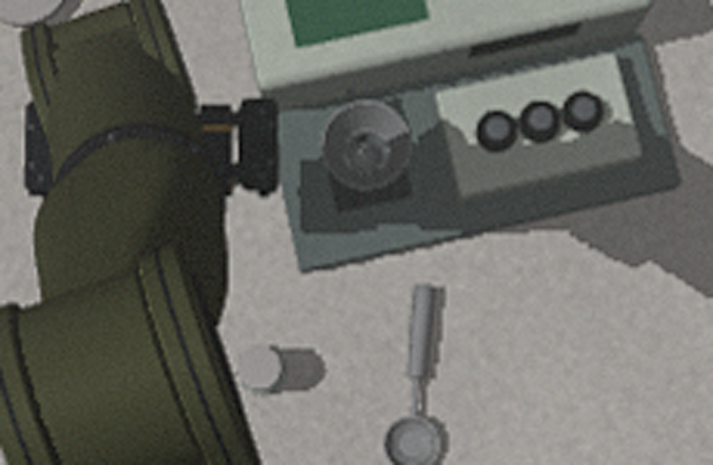

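Both middle holes are empty and the rods are still in place. The second ball shows in the funnel throat (top crop (370,150); side crop (282,265)). I'll check the throat depth, then close the gripper and turn the jaws across the key row.

```bash
python3 - <<'E'
from h import *
p=snapshot('top')
for r in range(226,234): print(r,[tuple(int(v*1000) for v in deproj(p,(c,r))) if deproj(p,(c,r)) is not None else None for c in range(315,325,2)])
E
```

```text
226 [(575, 2, 79), (576, -2, 79), (576, -7, 78), (583, -13, 46), (578, -18, 67)]
227 [(572, 2, 83), (572, -2, 81), (572, -8, 85), (574, -13, 76), (579, -19, 53)]
228 [(569, 2, 81), (570, -2, 80), (569, -8, 82), (571, -13, 76), (579, -19, 38)]
229 [(567, 2, 82), (566, -2, 84), (566, -8, 84), (568, -13, 79), (576, -19, 39)]
230 [(563, 2, 86), (563, -2, 84), (565, -8, 78), (565, -13, 76), (571, -19, 47)]
231 [(561, 2, 81), (561, -2, 80), (561, -8, 84), (563, -13, 72), (568, -19, 48)]
232 [(559, 2, 79), (558, -2, 84), (559, -8, 81), (559, -13, 79), (565, -19, 49)]
233 [(555, 2, 83), (556, -2, 80), (556, -8, 81), (557, -13, 77), (553, -19, 100)]
```

>>> carry_out([
  [0.006,-0.02,0.01],
  [0.013,-0.05,0.01],
  [0.02,-0.085,0.01],
  [0.028,-0.12,0.01],
  [0.036,-0.15,0.01],
  [0.044,-0.18,0.01],
  [0.052,-0.21,0.01],
  [0.06,-0.24,0.01],
], roll=[0.11,0.22,0.33,0.44,0.55,0.66,0.77,0.88], gripper=0)

```text
clock: 17.43
tool_pos: [0.5863, -0.0941, 0.199]
eef_rot: [0.897, 0.442, 0.001, -0.007]
contact_force: [0.5, -0.9, -0.3]
opening: 0.018
```

```bash
python3 st.py
```

```text
t 17.43 pos [ 0.5863 -0.0941  0.199 ] jaw deg -37.5 z [-0.004  0.013 -1.   ] F [ 0.5 -0.9 -0.3] open 0.018 q [ 0.28  0.7  -0.33  1.68  0.27  0.81 -0.82]
```

The second ball's top is at z≈0.084, which matches two stacked balls. Continuing the turn.

>>> carry_out([
  [0.004,-0.014,0],
  [0.0087,-0.0275,0],
  [0.0087,-0.0275,-0.01],
  [0.0087,-0.0275,-0.03],
  [0.0087,-0.0275,-0.05],
  [0.0087,-0.0275,-0.07],
  [0.0087,-0.0275,-0.09],
  [0.0087,-0.0275,-0.1],
], roll=[0.12,0.24,0.36,0.48,0.6,0.72,0.84,0.887])

```text
clock: 18.1
tool_pos: [0.5927, -0.1238, 0.0961]
eef_rot: [0.619, 0.785, -0.003, -0.008]
contact_force: [-0.3, 0.7, 0.2]
opening: 0.004
```

```bash
python3 st.py; python3 - <<'E'
from h import *
for n,b in [('side',(150,340,240,440)),('top',(160,310,250,450))]:
    p=snapshot(n); a=p['img'][b[0]:b[1],b[2]:b[3]]; cv2.imwrite('pics/%s12.png'%n,cv2.resize(a[:,:,::-1],None,fx=3.1,fy=3.1,interpolation=cv2.INTER_CUBIC))
E
```

```text
t 18.1 pos [ 0.5927 -0.1238  0.0961] jaw deg 13.5 z [-0.017  0.005 -1.   ] F [-0.3  0.7  0.2] open 0.004 q [ 0.41  0.89 -0.5   1.7   0.59  0.72 -0.16]
```

View pics/side12.png

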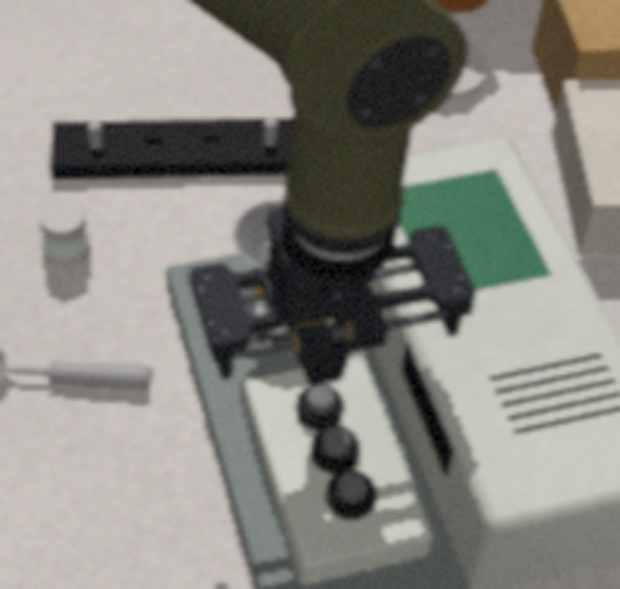

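View pics/top12.png

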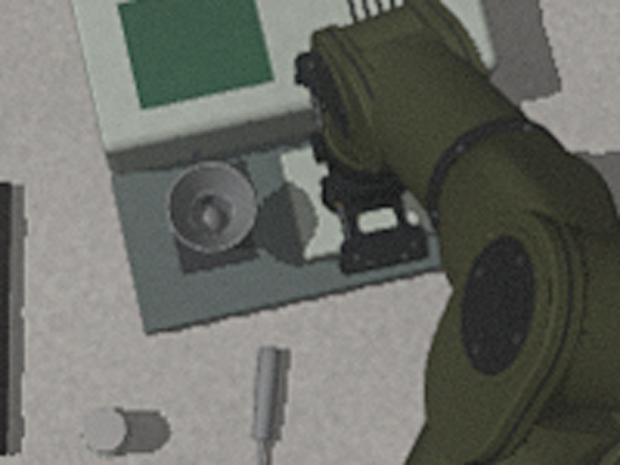

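```bash
python3 - <<'E'
from h import *
print(np.round(status.get_state()['tool_pos'],4))
p=snapshot('side')
def blk(r0,r1,c0,c1):
  for r in range(r0,r1,2):
    print(r,[tuple(int(v*1000) for v in deproj(p,(c,r))) if deproj(p,(c,r)) is not None else None for c in range(c0,c1,2)])
blk(244,260,380,394); print(); blk(258,272,308,320); print(); blk(254,274,334,354)
E
```

```text
[ 0.5926 -0.1235  0.0966]
244 [(664, -133, 212), (668, -132, 210), (672, -133, 211), (676, -134, 213), (681, -133, 210), (685, -132, 209), (690, -132, 210)]
246 [(664, -135, 207), (667, -140, 213), (672, -139, 211), (677, -136, 208), (680, -138, 210), (685, -138, 210), (689, -138, 211)]
248 [(671, -112, 171), (668, -141, 207), (672, -141, 207), (676, -140, 207), (681, -139, 204), (685, -139, 204), (691, -135, 200)]
250 [(667, -131, 188), (671, -130, 187), (675, -132, 189), (678, -139, 198), (682, -139, 198), (686, -139, 198), (691, -138, 197)]
252 [(667, -133, 184), (671, -133, 184), (676, -133, 184), (678, -139, 192), (683, -139, 191), (706, -73, 107), (710, -76, 111)]
254 [(681, -81, 109), (686, -80, 108), (676, -135, 179), (679, -139, 185), (684, -139, 185), (705, -80, 108), (710, -80, 108)]
256 [(681, -87, 110), (686, -85, 107), (677, -136, 173), (680, -141, 179), (685, -139, 177), (704, -86, 109), (709, -86, 108)]
258 [(680, -93, 110), (685, -93, 110), (690, -92, 108), (681, -139, 170), (700, -91, 107), (704, -91, 107), (708, -93, 110)]

258 [(512, -172, 214), (516, -173, 215), 
[... 1830 characters left out ...]
-50, 21), (582, -49, 19), (579, -130, 129), (583, -137, 139), (587, -138, 140), (592, -134, 134), (597, -131, 131), (601, -133, 133), (606, -131, 130), (610, -131, 130)]
268 [(577, -56, 20), (582, -53, 15), (580, -127, 117), (583, -137, 131), (588, -134, 127), (592, -135, 128), (597, -131, 123), (602, -132, 124), (606, -131, 123), (619, -78, 50)]
270 [(575, -84, 50), (580, -83, 49), (585, -84, 50), (584, -137, 124), (588, -139, 126), (593, -134, 120), (598, -130, 114), (603, -130, 113), (607, -132, 116), (619, -81, 46)]
272 [(574, -93, 54), (579, -90, 50), (584, -90, 50), (584, -137, 116), (589, -135, 113), (593, -133, 111), (598, -132, 109), (603, -131, 107), (614, -89, 48), (619, -90, 50)]
```

Tip ≈ reported z + 0.011, and the tips are centred within 2 mm of the near key. The body's lowest parts (about TCP+0.072) will clear the housing. Going down to just above the key.

>>> carry_out([
  [0.0015,0.002,-0.008],
  [0.0015,0.002,-0.018],
  [0.0015,0.002,-0.026],
  [0.0015,0.002,-0.03],
  [0.0015,0.002,-0.031],
  [0.0015,0.002,-0.031],
], roll=[0,0,0,0,0,0])

```text
clock: 18.75
tool_pos: [0.5951, -0.121, 0.0666]
eef_rot: [0.622, 0.783, -0.003, -0.008]
contact_force: [-0.2, 0.3, 0.5]
opening: 0.006
```

```bash
python3 st.py
```

```text
t 18.75 pos [ 0.5951 -0.121   0.0666] jaw deg 13.1 z [-0.016  0.005 -1.   ] F [-0.2  0.3  0.5] open 0.006 q [ 0.38  0.93 -0.47  1.71  0.61  0.67 -0.19]
```

>>> carry_out([
  [0,0,-0.002],
  [0,0,-0.003],
  [0,0,-0.004],
  [0,0,-0.005],
  [0,0,-0.006],
  [0,0,-0.006],
], roll=[0,0,0,0,0,0])

```text
clock: 19.25
tool_pos: [0.5953, -0.121, 0.0607]
eef_rot: [0.622, 0.783, -0.003, -0.008]
contact_force: [-1.0, 0.0, 1.9]
opening: 0.004
```

>>> carry_out([
  [0,0,-0.0015],
  [0,0,-0.003],
  [0,0,-0.003],
  [0,0,-0.003],
], roll=[0,0,0,0])

```text
clock: 19.58
tool_pos: [0.5953, -0.121, 0.0578]
eef_rot: [0.622, 0.783, -0.003, -0.008]
contact_force: [-0.6, 0.6, 3.3]
opening: 0.006
```

```bash
python3 st.py
```

```text
t 19.58 pos [ 0.5953 -0.121   0.0578] jaw deg 13.1 z [-0.015  0.005 -1.   ] F [-0.6  0.6  3.3] open 0.006 q [ 0.38  0.94 -0.46  1.71  0.62  0.66 -0.2 ]
```

>>> carry_out([
  [0,0,-0.001],
  [0,0,-0.002],
  [0,0,-0.003],
  [0,0,-0.003],
  [0,0,-0.003],
], roll=[0,0,0,0,0])

```text
clock: 20.0
tool_pos: [0.5954, -0.121, 0.0563]
eef_rot: [0.622, 0.783, -0.003, -0.007]
contact_force: [-2.8, 0.2, 14.5]
opening: 0.004
```

```bash
python3 st.py
```

```text
t 20.0 pos [ 0.5954 -0.121   0.0563] jaw deg 13.1 z [-0.015  0.004 -1.   ] F [-2.8  0.2 14.5] open 0.004 q [ 0.38  0.94 -0.46  1.71  0.62  0.65 -0.2 ]
```

The force rose from 3.3 N to 14.5 N at a hard stop, so the near key is fully in. Letting go and moving over the far key.

>>> carry_out([
  [0,0,0.005],
  [0,0,0.01],
  [0,0,0.02],
  [0.004,-0.018,0.03],
  [0.009,-0.038,0.03],
  [0.014,-0.06,0.03],
  [0.018,-0.078,0.03],
  [0.018,-0.078,0.03],
], roll=[0,0,0,0,0,0,0,0])

```text
clock: 20.67
tool_pos: [0.6133, -0.2053, 0.0862]
eef_rot: [0.624, 0.781, -0.004, -0.006]
contact_force: [-0.1, -1.6, 0.8]
opening: 0.004
```

```bash
python3 st.py; python3 - <<'E'
from h import *
p=snapshot('side'); b=(200,340,280,420); a=p['img'][b[0]:b[1],b[2]:b[3]]; cv2.imwrite('pics/s13.png',cv2.resize(a[:,:,::-1],None,fx=4.2,fy=4.2,interpolation=cv2.INTER_CUBIC))
L=[]
for r in range(265,330):
    for c in range(325,375):
        x=deproj(p,(c,r))
        if x is not None and .08<x[2]<.11: L.append(x)
L=np.array(L); L=L[L[:,2]<.1] if len(L) else L
print(len(L), L.min(0).round(4) if len(L) else '', L.max(0).round(4) if len(L) else '', L.mean(0).round(4) if len(L) else '')
E
```

```text
t 20.67 pos [ 0.6133 -0.2053  0.0862] jaw deg 12.7 z [-0.014  0.    -1.   ] F [-0.1 -1.6  0.8] open 0.004 q [ 0.51  0.94 -0.51  1.58  0.59  0.79 -0.02]
8 [ 0.6079 -0.2184  0.0808] [ 0.667  -0.1212  0.0993] [ 0.6228 -0.2038  0.0964]
```

View pics/s13.png

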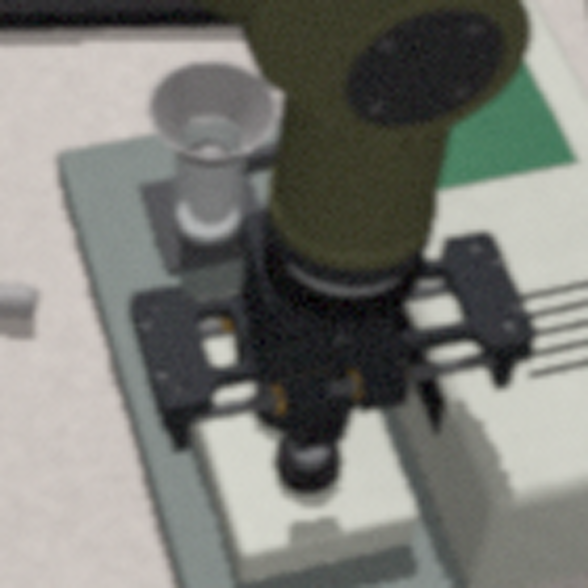

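The gripper is over the far key, at (308,462) in the crop, but 5 mm too far in y. Correct that and descend.

>>> carry_out([
  [0,0.0055,0],
  [0,0.0055,-0.008],
  [0,0.0055,-0.015],
  [0,0.0055,-0.019],
  [0,0.0055,-0.02],
  [0,0.0055,-0.02],
], roll=[0,0,0,0,0,0])

```text
clock: 21.22
tool_pos: [0.6126, -0.1958, 0.0654]
eef_rot: [0.623, 0.782, -0.004, -0.007]
contact_force: [-0.0, -0.3, 0.5]
opening: 0.007
```

```bash
python3 st.py
```

```text
t 21.22 pos [ 0.6126 -0.1958  0.0654] jaw deg 12.9 z [-0.016  0.003 -1.   ] F [-0.  -0.3  0.5] open 0.007 q [ 0.5   0.97 -0.49  1.59  0.6   0.76 -0.05]
```

>>> carry_out([
  [0.001,-0.0038,0],
  [0.001,-0.0038,0],
  [0.001,-0.0038,-0.002],
  [0.001,-0.0038,-0.004],
  [0.001,-0.0038,-0.005],
  [0.001,-0.0038,-0.006],
  [0.001,-0.0038,-0.007],
  [0.001,-0.0038,-0.007],
], roll=[0,0,0,0,0,0,0,0])

```text
clock: 21.88
tool_pos: [0.614, -0.2, 0.0585]
eef_rot: [0.623, 0.782, -0.004, -0.007]
contact_force: [-0.1, -1.6, 2.6]
opening: 0.006
```

```bash
python3 st.py
```

```text
t 21.88 pos [ 0.614  -0.2     0.0585] jaw deg 12.9 z [-0.015  0.003 -1.   ] F [-0.1 -1.6  2.6] open 0.006 q [ 0.5   0.98 -0.49  1.59  0.61  0.75 -0.05]
```

>>> carry_out([
  [0,0,-0.001],
  [0,0,-0.002],
  [0,0,-0.003],
  [0,0,-0.004],
  [0,0,-0.004],
  [0,0,-0.004],
], roll=[0,0,0,0,0,0])

```text
clock: 22.38
tool_pos: [0.6141, -0.2, 0.0563]
eef_rot: [0.623, 0.782, -0.004, -0.006]
contact_force: [-4.2, -1.1, 14.0]
opening: 0.005
```

```bash
python3 st.py
```

```text
t 22.38 pos [ 0.6141 -0.2     0.0563] jaw deg 12.9 z [-0.015  0.002 -1.   ] F [-4.2 -1.1 14. ] open 0.005 q [ 0.5   0.98 -0.49  1.59  0.61  0.74 -0.05]
```

Far key hit its hard stop at the same height (14 N). Releasing and retreating upward.

>>> carry_out([
  [0,0,0.005],
  [0,0,0.015],
  [0,0,0.04],
  [0,0,0.07],
  [0,0,0.1],
  [0,-0.03,0.13],
  [-0.01,-0.06,0.14],
  [-0.02,-0.09,0.14],
], roll=[0,0,0,0,0,0,0,0])

```text
clock: 23.05
tool_pos: [0.5963, -0.2903, 0.2004]
eef_rot: [0.623, 0.783, -0.002, -0.004]
contact_force: [0.5, -0.1, -1.0]
opening: 0.003
```

>>> carry_out([
  [-0.01,-0.03,0],
  [-0.03,-0.06,0],
  [-0.05,-0.09,0],
  [-0.07,-0.12,0],
  [-0.09,-0.15,0],
  [-0.1,-0.16,0],
  [-0.1,-0.16,0],
], roll=[0,0,0,0,0,0,0])

```text
clock: 23.63
tool_pos: [0.4917, -0.4549, 0.1995]
eef_rot: [0.626, 0.78, -0.004, -0.005]
contact_force: [-0.6, 0.8, 0.7]
opening: 0.004
```

```bash
python3 st.py; python3 - <<'E'
from h import *
for n in ['top','side']:
    p=snapshot(n); save(p,n+'14')
    for q,h in [('key_near_top',.072),('key_mid_top',.072),('key_far_top',.072)]:
        t=tip_of(p,q)
        if t: print(n,q,round(t[0]['confidence'],2),np.round(deproj(p,t[0]['pixel'],1),4))
    for q in [(.595,-.1215),(.6045,-.1605),(.6138,-.1998)]:
        T=np.linalg.inv(np.array(p['world_from_camera'])); v=T@np.array([*q,.072,1]); a,b=v[0]/v[2],v[1]/v[2]; s=1+p['k1']*(a*a+b*b)
        px=(p['fx']*a*s+p['cx'],p['fy']*b*s+p['cy']); print(n,np.round(px,1),np.round(deproj(p,px,1),4))
E
```

```text
t 23.63 pos [ 0.4917 -0.4549  0.1995] jaw deg 12.5 z [-0.012 -0.001 -1.   ] F [-0.6  0.8  0.7] open 0.004 q [ 0.97  0.84 -0.6   1.42  0.52  1.05  0.48]
top key_mid_top 0.5 [ 0.6057 -0.1539  0.0695]
top key_far_top 0.68 [ 0.38   -0.0552  0.0171]
top [360.4 220.7] [ 0.5952 -0.1216  0.0711]
top [374.6 217.7] [ 0.6047 -0.1606  0.071 ]
top [388.8 214.7] [ 0.6143 -0.2001  0.0698]
side key_near_top 0.64 [ 0.5994 -0.1202  0.073 ]
side key_mid_top 0.63 [ 0.5952 -0.1433  0.0593]
side key_far_top 0.53 [ 0.6097 -0.1907  0.0705]
side [343.3 277.4] [ 0.5952 -0.1203  0.0702]
side [348.2 291.3] [ 0.6045 -0.1608  0.0724]
side [353.3 306. ] [ 0.6138 -0.1998  0.072 ]
```

View pics/top14.png

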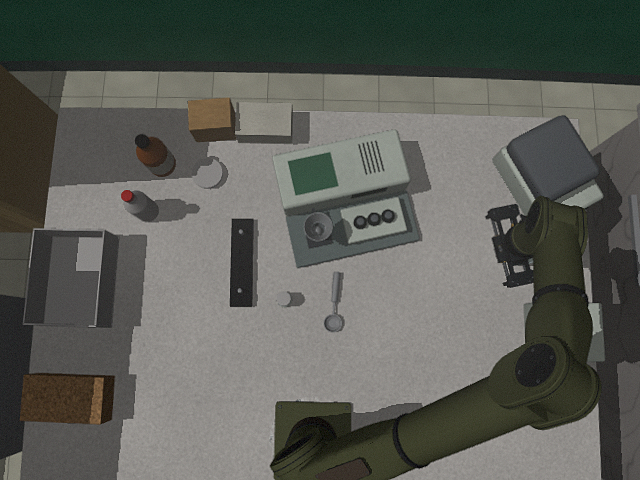

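View pics/side14.png

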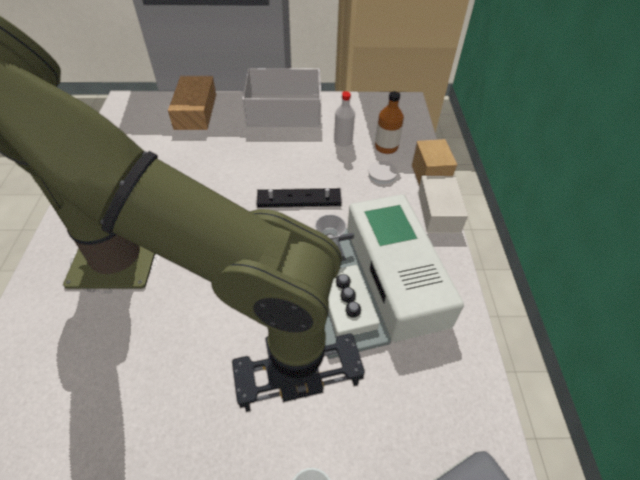

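Both pictures agree. The rods are in the rack at (242,231) and (240,290) in the top view. Both balls are in the jar, all three key tops are back at about 0.071 m, the bystanders I could see look unmoved, and the arm is clear. Handing in.

```bash
python3 -c "
from plant import finish_job; print(finish_job())"; ls
```

```text
the job is handed in; nothing more can be done
None
h.py
pics
st.py
```

I dropped both balls through the funnel into the jar, one after the other. I then pressed the near key and after it the far key fully in and let each go. The job was handed in at about 24 s, and no verdict was reported.

**Checks that passed:**
- **Balls:** After the second drop, the top camera measured the upper ball's top at about 0.084 m, which fits two stacked balls. Both middle holes of the rack are empty.
- **Keys:** Each key reached a hard stop at the same height with about 14 N. Afterwards all three key tops measured about 0.070–0.072 m, so they are up. The tool never came down on the middle key.
- **Surroundings:** The rods are still in the rack. The spoon, pot, dish and wash bottle look unmoved. The gripper hid the beaker in the last top view, and only its edge showed in the side view. I held the arm well above it.

**What went wrong or disagreed:**
- **Tool height:** Both cameras showed the gripper about 30 mm higher than its reported height. My first grasp therefore closed on air above the ball and moved nothing. After that I used the tip height measured by camera.
- **First ball:** Gripping it gave a brief sideways force of about 6 N, because I was 2 mm off in y.
- **Networks:** Some final key detections were off the mark, so I relied on the depth at the known key positions instead.

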